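# Wedge the rocking detector unit on the optical table

### The job

The beige detector unit rocks because the foot under its near-left corner, seen from the robot, is too short. Push the aluminium wedge along the table, thin end first, under that short foot until the foot just rests on it and the unit stands level, then press down firmly for a moment on the top corner above that foot to feel that it no longer rocks (if it does, push the wedge further and press again). Only push and press: do not pick up the wedge or the unit, do not shove the unit about or jack it up, leave the other things alone, and finish with the hand clear.

Things in the scene. Friction and masses are not known exactly. Their poses are not given: they have to be found in the camera images.
- unit: Beige instrument box, 160 (x) x 200 (y) x 50 mm, 1.6 to 2.9 kg, loose on four black rubber ball feet of radius 9 mm at x = +-66, y = +-86 mm. When level its underside is 22 mm and its flat top 72 mm above the table. Origin: below its middle, at table height when level; x from the front face (round window, towards the robot) to the back, y to its left, z up. The foot at (-66, +86) is short.
- short_foot (a point): Centre of the rubber ball (radius 9 mm) of the short foot; its lowest point is 9 mm below, 6 to 10 mm above the table when the unit stands level. Turns with the unit.
- corner_top (a point): Where to press: on the flat top right above the short foot, 14 mm from the front and left edges. Unsupported, a press of 3 to 8 N here tips the unit about the diagonal of its front-right and back-left feet, until the short foot meets table or wedge; released, it tips back level. Turns with the unit.
- wedge: Plain aluminium wedge lying flat before the short foot, 110 mm long (x), 34 mm wide (y), 0.11 kg: 3 mm thick at its thin end (x = +55 mm, pointing roughly to the foot), rising evenly to 16 mm at the square heel face (x = -55 mm, towards the robot). Origin: middle of its underside; z up.
- wedge_heel (a point): Middle of the wedge's upright heel face, 8 mm above its underside: the place to push. It slides with about 1 N; once the foot bears on it, over 3 N. Axes as the wedge.
- wedge_slope (a point): Middle of the top edge of the thin end of the wedge, 3 mm above its underside. Its z axis is square to the sloping top, its x axis runs down the slope (away from the heel), so the foot touches the slope when the ball's centre is 9 mm above in this frame's z.
- lens_post: Bystander: lens on a post, 102 mm tall, round base of 40 mm; origin under the base.
- mirror_post: Bystander: square mirror mount on a post, 98 mm tall, round base of 40 mm; origin under the base.
- spacer: Bystander: flat aluminium block 60 x 30 x 12 mm of even thickness (not the wedge); origin under its middle.
- cap: Bystander: black lens cap, 38 mm across, 12 mm high; origin under its middle.
- cleaner: Bystander: small white bottle, 44 mm across, 110 mm tall; origin under it.
- jar: Bystander: screw jar, 52 mm across, 50 mm tall; origin under it.
- driver: Bystander: screwdriver lying on the table, 170 mm long.
There are look-alikes about, which are no part of the job. Leave any red look-alike of the wedge alone.

How it is judged (in metres and radians):
On the way, in this order (a step that is already met when the one before it is completed fails the run):
1. the wedge is under the short foot, which rests on its slope, the unit level and untouched (x of short_foot in the frame of wedge_slope between -0.108 and -0.004 m and y of short_foot in the frame of wedge_slope between -0.015 and 0.015 m and z of short_foot in the frame of wedge_slope between 0.007 and 0.0098 m and angle between unit's own z axis and vertical below 0.009 rad and contact force between the fingers and unit below 0.3 N), for 0.2 s.
2. the top corner above that foot is pressed with over 4 N and the unit does not tip (x of short_foot in the frame of wedge_slope between -0.108 and -0.004 m and y of short_foot in the frame of wedge_slope between -0.015 and 0.015 m and z of short_foot in the frame of wedge_slope between 0.007 and 0.0098 m and angle between unit's own z axis and vertical below 0.011 rad and contact force between the fingers and unit above 4 N and horizontal distance between the grasp point and corner_top below 0.05 m and height (world z) of the grasp point above 0.06 m), for 0.2 s.
At the end, for the whole second after the job is handed in: The short foot stands over the wedge's slope (within 15 mm of its middle line) with less than 0.8 mm of gap, the unit is level within 0.009 rad, and both are at rest (x of short_foot in the frame of wedge_slope between -0.108 and -0.004 m and y of short_foot in the frame of wedge_slope between -0.015 and 0.015 m and z of short_foot in the frame of wedge_slope between 0.007 and 0.0098 m and angle between unit's own z axis and vertical below 0.009 rad and linear speed of each of unit, wedge below 0.01 m/s); the robot touches nothing.
It fails at once if the wedge is lifted or tipped off the table (height (world z) of wedge above 0.01 m or angle between wedge's own z axis and vertical above 0.15 rad).
It fails at once if the unit is lifted or tipped up (height (world z) of unit above 0.012 m or angle between unit's own z axis and vertical above 0.18 rad).
It fails at once if the unit is shoved more than 20 mm (distance of unit from where it was at the start of the episode above 0.02 m).
It fails at once if a bystander is moved more than 20 mm (distance of any of lens_post, mirror_post, spacer, cap, cleaner, jar, driver from where it was at the start of the episode above 0.02 m).
It also fails if it takes over 61 s, if anything falls off the work surface, if the arm or the gripper's body presses on something with over 40 N, if the wrist force passes 120 N, or if a joint passes its speed limit or range.

### The arm

A 7-joint arm with a two-finger parallel gripper is mounted at the origin on the work surface. World frame = base frame: x ahead of the robot, y to its left, z up, the work surface at z = 0. Lengths are in m, angles in degrees, forces in N, time in s.
With the tool pointing down it reaches from about 0.35 to 0.775 m from the base axis. Payload 3.1 kg.
Tool frame: the origin (TCP) lies on the centre line of the jaws, within the pads' length; the fingertips stand 17 mm ahead of it and the grasp point (between the pads) lies 2 mm behind it (robot.tip_reach is the distance from the TCP to the fingertips, in m); z points along the fingers, y is the line along which they close (so a half turn about z gives the same grasp; the last joint's range is limited). The gripper opens to 85 mm and grips with 20 to 120 N. Pads are 22 mm wide; open, the fingers measure 114 mm over their backs; the gripper's body (76 mm by 85 mm) begins 54 mm behind the grasp point. The pads swing forward as they close: fully open they stand 13 mm farther back than shut.
Start: joints at [69.288, 17.813, 0.802, 86.603, -0.252, 75.585, -1.558], TCP at [0.173, -0.522, 0.248] pointing down, gripper open.
Joint ranges: [-154.91, 154.91], [-16.99, 109.72], [-72.82, 74.43], [7.12, 147.25], [-82.49, 262.49], [11.32, 116.49], [-174.64, 174.64]. Speed limits (degrees/s): [159.86, 159.86, 180, 180, 180, 180, 180].

### API

Orientations are given as [roll, pitch, yaw] about the fixed x, y, z axes, in that order (R = Rz(yaw) Ry(pitch) Rx(roll)).
In Python, from station import robot, fingers, vision, workorder, recognise gives the robot as it stands. Calls block until the motion is done:
- robot.move_to(position, orientation): joint-space move of the TCP to a pose.
- robot.line_to(position, orientation=None, velocity=0.15, f_stop=None): straight line of the TCP; orientation=None keeps the orientation; velocity is the mean speed in m/s. With f_stop (N) it stops when the force on the tool has changed by that much, and returns True; else False.
- robot.move_j(angles): joint-space move.
- fingers.gripper_to(opening, force=None): opening from 0.0 (shut) to 1.0 (fully open); force is the grip in N (None keeps the last); returns when the fingers have stopped.
- robot.pause(seconds).
- robot.inverse_kinematics(position, orientation): joint angles nearest the present ones, or None.
- vision.grab_frame(name): name is "side" or "top" or "wrist"; returns the picture (384x512x3 uint8, red, green, blue); there is no depth.
- vision.calibration(name): a dict with "mtx" (3x3 intrinsics, pixels), "extrinsics" (4x4, takes a point from world to camera coordinates); the wrist camera has in their place "T_tool_cam" (4x4, takes a point from camera to tool coordinates, whose origin is the TCP and whose axes are the flange's). Camera axes: x right, y up, looking along -z (the intrinsics and any distortion apply to the point x, -y, -z); pixel columns grow to the right and rows downward; lengths in m; the calibration is good to about 2 mm. A picture is of the moment at which its call begins: read the wrist's pose just before it. calibration takes no time and is no camera call.
A pose or a line that the arm cannot do raises robot.PlanningError and nothing moves.
- workorder.close_job(): hands the job in; it is judged then, once.
Trained networks look in the newest picture that a camera, given by its name, has taken for a name from the list of things; names that differ only in an ending like _2 or _b are one class to them, and where a whole thing is asked for, a point or a joint stands for the part that bears it (a point fixed in the world has none). Each returns a list of dicts, best first, with "p" (0 to 1); they miss things now and then, are a little off and sometimes report something else, mostly with a low value. They report only what shows in the picture. A call takes as long as a camera call. They do not tell look-alikes from the thing itself.
- recognise(label, camera): "rect" ([centre column, centre row, width, height] in pixels, round what is visible of it).
Readings, each from a call of its own:
- robot.current_time_s(): time.
- robot.current_joint_positions(): joint angles.
- robot.current_dq(): joint speeds.
- robot.current_joint_torque(): joint torques, N m.
- robot.current_tool_pos(): TCP position.
- robot.current_eef_rot(): TCP orientation.
- robot.current_contact_force(): force on the tool from outside, world axes, zero at the start.
- robot.current_torque(): the same for the moment, N m.
- robot.current_finger_gap(): opening from 0.0 (shut) to 1.0 (fully open).
- robot.current_gripper_force(): force on a finger pad.
Only numpy, scipy, OpenCV 4.12 (cv2) and the standard library are available. Lean on these libraries where they do the work, as an engineer would, in place of code of your own. Each camera call takes 0.05 s, during which the arm holds its last target. There are 200 camera calls.

## Working session

There is one attempt and no reset: what is moved stays moved. The work goes in short steps, each a Python script; the robot and the scene stay as the last script left them, time stands still between calls to the robot, and variables do not carry over. Pictures are saved under pics/ and viewed, at most 10 in all, crops included, and the job is handed in when it is done.

```bash
mkdir -p pics; cat > h.py <<'E'
import numpy as np,cv2
from station import robot,fingers,vision,workorder,recognise
def cam(name,T=None):
    c=vision.calibration(name);K=np.array(c['mtx'],float)
    if name!='wrist': E=np.array(c['extrinsics'],float)
    else: E=np.linalg.inv(T@np.array(c['T_tool_cam'],float))
    return K,E,c
def toolT():
    from scipy.spatial.transform import Rotation as R
    T=np.eye(4);T[:3,:3]=R.from_euler('xyz',robot.current_eef_rot(),degrees=True).as_matrix();T[:3,3]=robot.current_tool_pos();return T
def ray(px,K,E,z):
    d=np.linalg.inv(K)@[px[0],px[1],1];d=d*[1,-1,-1]
    Ei=np.linalg.inv(E);o=Ei[:3,3];w=Ei[:3,:3]@d
    return o+w*(z-o[2])/w[2]
def proj(P,K,E):
    p=(E@np.append(P,1))[:3]*[1,-1,-1];q=K@p;return q[:2]/q[2]
E
cat > a.py <<'E'
from h import *
ims=[]
for n in('side','top'):
    im=vision.grab_frame(n);cv2.imwrite(f'pics/{n}0.png',im[:,:,::-1])
    K,E,c=cam(n);print(n,[k for k in c],c.get('distortion'),K.tolist(),np.linalg.inv(E)[:3,3].round(3))
    for l in('unit','wedge','spacer','short_foot','wedge_heel','corner_top'):
        for r in recognise(l,n)[:3]:
            print(l,round(r['p'],2),np.round(r['rect']),ray(r['rect'][:2],K,E,0.07 if l in('unit','corner_top') else .008).round(3))
E
python3 a.py
```

```text
side ['mtx', 'extrinsics'] None [[479.4638893931171, 0.0, 261.1438656480222], [0.0, 479.4638893931171, 192.90685152903245], [0.0, 0.0, 1.0]] [ 0.541 -0.914  0.644]
unit 0.63 [345. 232. 103.  89.] [ 0.727 -0.186  0.07 ]
wedge 0.97 [180. 250.  54.  27.] [ 0.398 -0.15   0.008]
wedge 0.87 [188. 202.  48.  29.] [0.398 0.023 0.008]
wedge 0.73 [285. 166.  46.  14.] [0.64  0.178 0.008]
spacer 0.9 [249. 265.  29.  20.] [ 0.539 -0.203  0.008]
wedge_heel 0.96 [254. 222.  50.  14.] [ 0.553 -0.064  0.008]
wedge_heel 0.7 [192. 202.  45.  22.] [0.408 0.022 0.008]
wedge_heel 0.7 [283. 166.  44.  19.] [0.636 0.179 0.008]
top ['mtx', 'extrinsics'] None [[461.03602845570043, 0.0, 254.93160280002658], [0.0, 461.03602845570043, 184.49756657146693], [0.0, 0.0, 1.0]] [0.503 0.003 1.269]
wedge 0.92 [237. 250.  35.  34.] [0.408 0.029 0.008]
wedge 0.64 [183. 163.  28.  41.] [0.642 0.185 0.008]
wedge 0.62 [308. 183.  11.  14.] [ 0.596 -0.158  0.008]
spacer 0.56 [321. 204.  13.  22.] [ 0.54  -0.195  0.008]
wedge_heel 0.86 [238. 253.  32.  39.] [0.401 0.027 0.008]
wedge_heel 0.85 [180. 166.  24.  38.] [0.633 0.192 0.008]
wedge_heel 0.81 [274. 198.  17.  39.] [ 0.554 -0.067  0.008]
corner_top 0.66 [305. 136.  77.  66.] [ 0.717 -0.142  0.07 ]
```

```bash
python3 - <<'E'
import cv2
a=cv2.imread('pics/top0.png')[80:290,150:400];cv2.imwrite('pics/topc.png',cv2.resize(a,None,fx=2.85,fy=2.85,interpolation=2))
a=cv2.imread('pics/side0.png')[130:300,140:420];cv2.imwrite('pics/sidec.png',cv2.resize(a,None,fx=2.8,fy=2.8,interpolation=2))
E
```

```text
(no output)
```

View pics/topc.png

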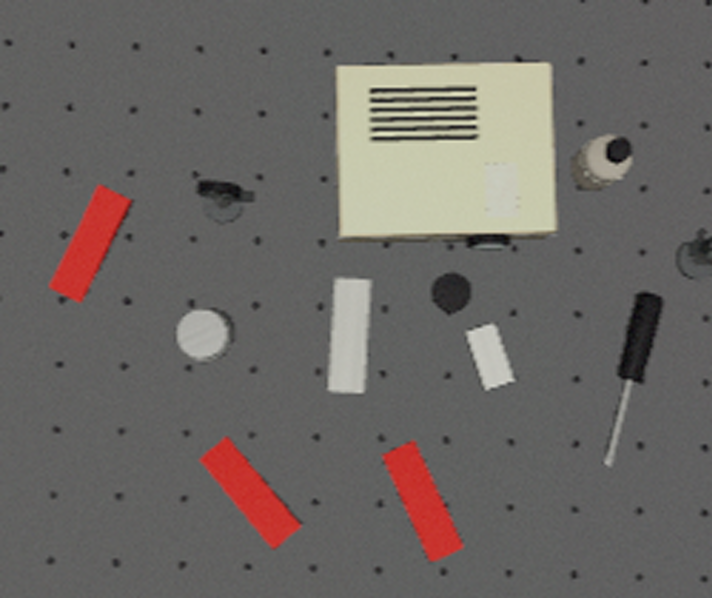

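View pics/sidec.png

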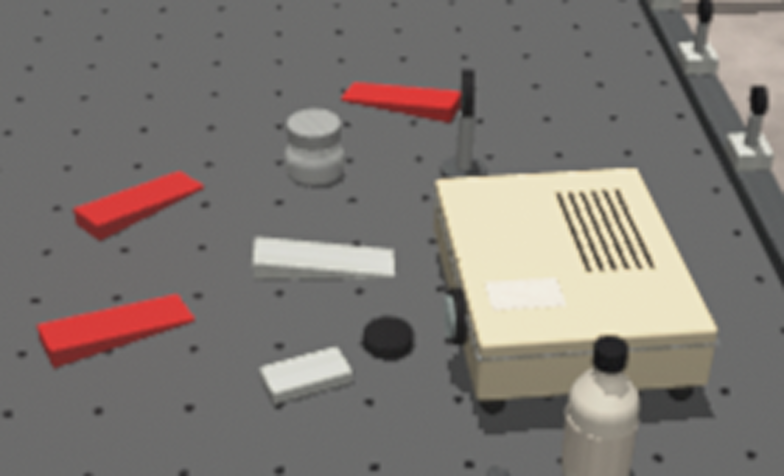

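The grey bar at top-image (273,197) and side (255,222) is the wedge: it is aluminium, lies before the near-left corner, and is thick at the robot end. The three red bars at top (237,250), (300,256) and (182,165) are look-alikes, and the small even block at (321,205) is the spacer. The crops above show this clearly enough. The unit top in the full top image spans about (268..345, 102..163). Next I measure the geometry and hover behind the wedge for a close look.

```bash
cat > b.py <<'E'
from h import *
im=cv2.imread('pics/top0.png');K,E,_=cam('top')
def quad(seed,lo):
    m=np.zeros((im.shape[0]+2,im.shape[1]+2),np.uint8)
    cv2.floodFill(im.copy(),m,seed,0,(lo,)*3,(lo,)*3,cv2.FLOODFILL_MASK_ONLY|cv2.FLOODFILL_FIXED_RANGE|(255<<8))
    m=cv2.morphologyEx(m[1:-1,1:-1],cv2.MORPH_CLOSE,np.ones((9,9)))
    c=max(cv2.findContours(m,0,2)[0],key=cv2.contourArea);return cv2.boxPoints(cv2.minAreaRect(c))
u=[ray(p,K,E,.072) for p in quad((290,150),45)];w=[ray(p,K,E,.0095) for p in quad((273,197),45)]
for n,q in(('u',u),('w',w)):
    q=np.array(q)[:,:2];print(n,q.round(4).tolist(),q.mean(0).round(4),[np.linalg.norm(q[i]-q[i-1]).round(4) for i in range(4)],
      [np.degrees(np.arctan2(*(q[i]-q[i-1])[::-1])).round(1) for i in range(4)])
print(robot.current_contact_force(),robot.current_time_s())
E
python3 b.py
```

```text
u [[0.8012, -0.0401], [0.8117, -0.2398], [0.6536, -0.2453], [0.6437, -0.0475]] [ 0.7275 -0.1432] [np.float64(0.1577), np.float64(0.1999), np.float64(0.1581), np.float64(0.1981)] [np.float64(2.7), np.float64(-87.0), np.float64(-178.0), np.float64(92.9)]
w [[0.5013, -0.0428], [0.6098, -0.0466], [0.6086, -0.0815], [0.5001, -0.0775]] [ 0.5549 -0.0621] [np.float64(0.0347), np.float64(0.1085), np.float64(0.0349), np.float64(0.1086)] [np.float64(88.1), np.float64(-2.0), np.float64(-91.9), np.float64(177.9)]
[-0.29752125  0.07223231  0.54973198] 0.7
```

The wedge is centred at (0.555,-0.062) with yaw -2°, and the short foot is at about (0.658,-0.060). Pushing square along +x should line them up.

```bash
cat > c.py <<'E'
from h import *
O=[180,0,0]
robot.move_to([.47,-.061,.15],O);fingers.gripper_to(0.0)
im=vision.grab_frame('wrist');cv2.imwrite('pics/w1.png',im[:,:,::-1])
robot.line_to([.47,-.061,.023],O,velocity=.12)
robot.pause(.3);f0=np.array(robot.current_contact_force())
print(f0,robot.line_to([.55,-.061,.023],O,velocity=.05,f_stop=6),robot.current_tool_pos())
print(np.array(robot.current_contact_force())-f0,robot.current_time_s())
im=vision.grab_frame('top');cv2.imwrite('pics/top1.png',im[:,:,::-1])
im=vision.grab_frame('side');cv2.imwrite('pics/side1.png',im[:,:,::-1])
a=cv2.resize(im[130:300,140:420],None,fx=2.8,fy=2.8);b=cv2.imread('pics/w1.png');
cv2.imwrite('pics/s1c.png',a[:,:,::-1])
E
python3 c.py
```

```text
[-0.14920099 -0.19449018 -0.35284809] False [ 0.54995755 -0.06102237  0.02311029]
[-0.07402701  0.12551849 -0.05258476] 6.7833
```

View pics/s1c.png

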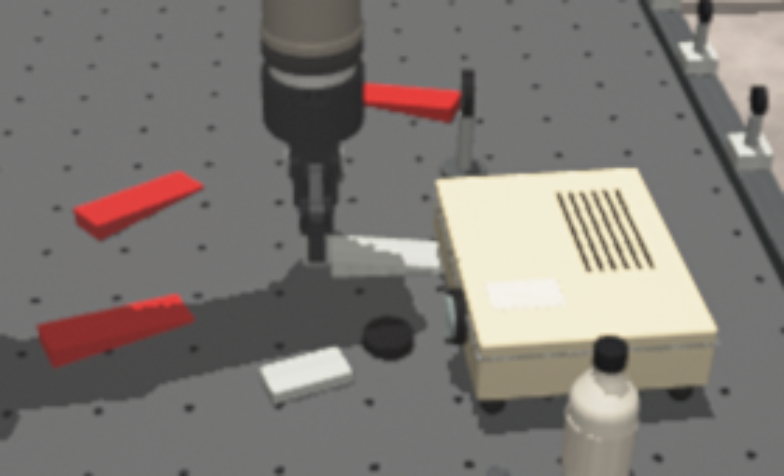

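The fingers are square on the heel and the wedge is sliding under the near-left corner, with the bystanders untouched. I'll push on slowly until the force rises.

```bash
cat > d.py <<'E'
from h import *
O=[180,0,0]
f0=np.array(robot.current_contact_force())
hit=robot.line_to([.607,-.061,.023],O,velocity=.012,f_stop=2.6)
print(hit,robot.current_tool_pos(),np.array(robot.current_contact_force())-f0,robot.current_time_s())
im=vision.grab_frame('side')
cv2.imwrite('pics/s2c.png',cv2.resize(im[130:300,140:420],None,fx=2.8,fy=2.8)[:,:,::-1])
E
python3 d.py
```

```text
True [ 0.58413869 -0.06102052  0.02229266] [-0.06717904  0.34282877  0.87802513] 9.6583
```

View pics/s2c.png

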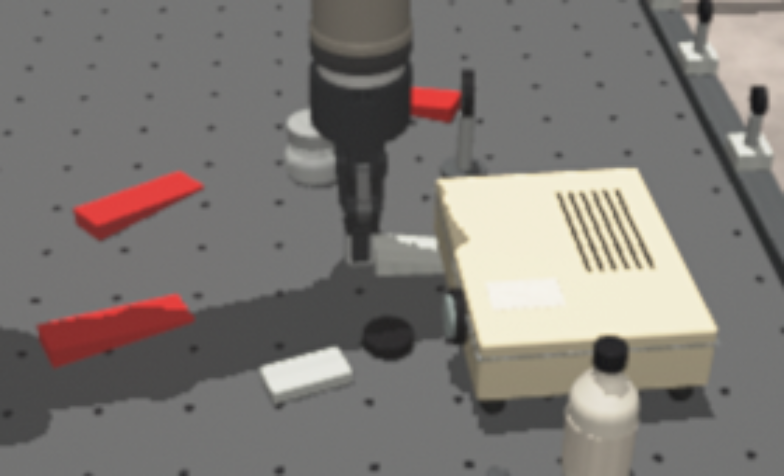

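The push stopped at x=0.584, inside the expected bearing range of 0.562–0.596. One more short push will tell whether it really bears.

```bash
cat > e.py <<'E'
from h import *
O=[180,0,0]
x0=robot.current_tool_pos()[0]
hit=robot.line_to([x0+.02,-.061,.023],O,velocity=.008,f_stop=2.6)
print(hit,robot.current_tool_pos(),robot.current_contact_force(),robot.current_time_s())
im=vision.grab_frame('top');cv2.imwrite('pics/top2.png',im[:,:,::-1])
E
python3 e.py
```

```text
True [ 0.58431337 -0.06106877  0.02109652] [-0.06435041 -0.03072798  0.20101613] 10.525
```

It holds firm: only 0.2 mm further before stopping, with the slope about 8.5 mm thick at the foot. I'll back off, go over the corner and press.

```bash
cat > p.py <<'E'
from h import *
O=[180,0,0]
p=robot.current_tool_pos()
if p[2]<.06:
    robot.line_to([p[0]-.03,-.061,.023],O,velocity=.06); robot.line_to([p[0]-.03,-.061,.13],O,velocity=.15)
robot.line_to([.661,-.063,.115],O,velocity=.12)
robot.pause(.4);f0=np.array(robot.current_contact_force())
print(f0,robot.line_to([.661,-.063,.070],O,velocity=.015,f_stop=3))
z=robot.current_tool_pos()[2];print('touch',z,np.array(robot.current_contact_force())-f0)
t=z
for i in range(8):
    t-=.001;robot.line_to([.661,-.063,t],O,velocity=.01);robot.pause(.15)
    f=np.array(robot.current_contact_force())-f0;print(round(t,4),robot.current_tool_pos()[2].round(4),f.round(2))
    if f[2]>7: break
robot.pause(.5);print(np.array(robot.current_contact_force())-f0,robot.current_tool_pos(),robot.current_time_s())
im=vision.grab_frame('side');cv2.imwrite('pics/s3c.png',cv2.resize(im[130:300,140:420],None,fx=2.8,fy=2.8)[:,:,::-1])
E
python3 p.py
```

```text
[-0.70298103  1.07642358 -0.06824177] True
touch 0.08860619469660441 [ 0.52024523 -0.79490615  3.7620185 ]
0.0876 0.0886 [-0.97 -1.09  6.1 ]
0.0866 0.0885 [-2.92 -0.52  7.96]
[-2.36010772 -1.69299051  9.01652446] [ 0.66099115 -0.06292065  0.08846295] 16.575
```

View pics/s3c.png

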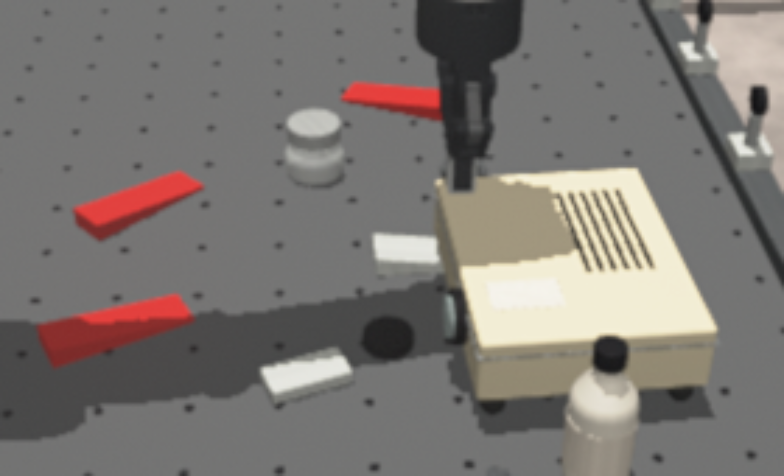

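The corner takes 9 N with only 0.15 mm of give, and the top is at about 71.5 mm, so it isn't tipping. I'll lift off and check the final positions.

```bash
cat > g.py <<'E'
from h import *
O=[180,0,0]
robot.line_to([.661,-.063,.15],O,velocity=.08);robot.move_to([.40,-.061,.25],O)
im=vision.grab_frame('top');cv2.imwrite('pics/top3.png',im[:,:,::-1])
d=cv2.absdiff(cv2.imread('pics/top0.png'),im[:,:,::-1])[95:170,262:355].max(2);print('unit diff',(d>60).sum())
im=vision.grab_frame('side');K,E,_=cam('side')
print(recognise('wedge_heel','side')[:3],robot.current_time_s())
cv2.imwrite('pics/s4.png',cv2.resize(im[170:270,220:360],None,fx=5,fy=5)[:,:,::-1])
a=cv2.imread('pics/top3.png')[90:230,240:360];cv2.imwrite('pics/t4.png',cv2.resize(a,None,fx=4,fy=4))
E
python3 g.py
```

```text
unit diff 104
[{'rect': [190.9, 203.4, 43.1, 21.5], 'p': 0.82}, {'rect': [180.9, 248.4, 53.7, 28.1], 'p': 0.71}, {'rect': [284.1, 219.5, 24.7, 12.2], 'p': 0.66}] 18.8
```

View pics/t4.png

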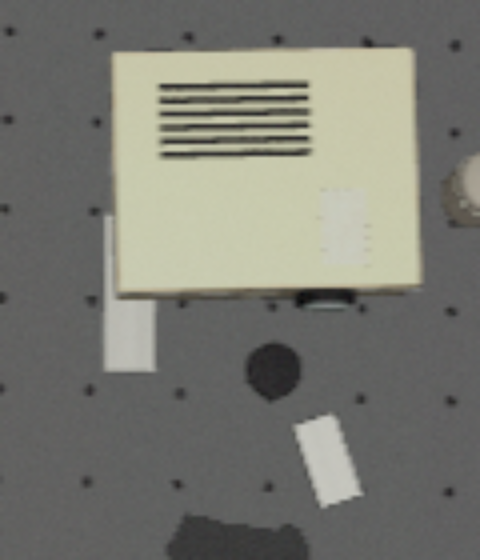

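```bash
python3 - <<'E'
from h import *
K,E,_=cam('top');f=lambda c,r,z:ray((240+c/4-.4,90+r/4-.4),K,E,z).round(4)
print('heel L,R',f(104,373,.016),f(156,373,.016),'thin L',f(104,215,.003))
print('unit FL,FR,BL,BR top',f(119,291,.072),f(420,284,.072),f(113,53,.072),f(413,48,.072))
E
```

```text
heel L,R [ 0.5938 -0.0427  0.016 ] [ 0.5948 -0.0781  0.016 ] thin L [ 0.7044 -0.0402  0.003 ]
unit FL,FR,BL,BR top [ 0.6437 -0.049   0.072 ] [ 0.6543 -0.246   0.072 ] [ 0.8012 -0.0409  0.072 ] [ 0.8109 -0.2389  0.072 ]
```

Wedge midline is within about 3 mm of the foot, the foot is 46 mm up the slope, and the unit hasn't moved. Handing in.

```bash
python3 -c "
from station import workorder
print(workorder.close_job())"
```

```text
the job is handed in; nothing more can be done
None
```

I pushed the wedge under the short foot until it bore, pressed the corner with about 9 N and it gave only 0.15 mm, then moved the hand clear and handed the job in at about 19 s; no verdict came back.

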